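# Seat the perched lid of the red tea caddy

## Task

The lid of the red-banded tea caddy is only perched on its mouth ring, not engaged. Without lifting it off, turn it back (counterclockwise seen from above) until it drops through the notches, then screw it forward (clockwise) fully home to its stop and let go. Leave the blue-banded caddy alone.

Things in the scene. Friction and masses are not known exactly. Their poses are not given: they have to be found in the camera images.
- lid_grip (a point): Red caddy's loose lid (90 g; sizes in mm): dark disc 44 across, 16 high; on it a pale fin to pinch from above, 40 long (x), 14 thick (y), 37 high. Point: on the axis, 24 above the disc, 13 below the fin's top, 40 above the underside. z up; x along the fin to the end with a white dot. Three ears 4 thick at the underside reach 36 from the axis, at 0 (white ear), 110, 220 deg ccw from x.
- caddy: Steel tea caddy with red band, fixed; 96 mm across, 80 high, origin at centre of underside, z up. Lid fully home: down, lid x along caddy x within 5 deg (red dot on rim), ears against stops. The perched lid must first turn back (ccw) 35 to 70 deg, until lid x is +60 deg ccw of caddy x (within 10): then it is free to go down 13 mm; then forward (cw) 60 deg. It turns with little resistance.
- ring (a point): Centre of the top face of the red caddy's brass mouth ring, 80 mm above caddy's origin; axes as caddy. Ring 4 mm thick, hole 52 across, three notches 40 deg wide reaching 40 mm from the axis, centred at 60 (green dot on the rim), 170, 280 deg ccw from x. The well floor lies 13 mm below the point. Ears have 5 mm height play beneath the ring, the disc 4 mm side play in the hole.
- other_caddy: Bystander: a like caddy with a blue band, its lid already home, all fixed; 96 mm across, its fin's top 120 mm above the table. Origin at centre of underside. Either caddy may stand on the left or the right.
There are look-alikes about, which are no part of the job. What is shaped like the part that bears lid_grip but green or orange is not meant.

How it is judged:
By the outcome, as a careful person would: the job done as asked, in the order asked, and still so for the second after the job is handed in, with the robot touching nothing.
It also fails if it takes over 35 s, if anything falls off the work surface, if the arm or the gripper's body presses on something with over 40 N, if the wrist force passes 120 N, or if a joint passes its speed limit or range.

## Robot

A 6-joint arm with a two-finger parallel gripper is mounted at the origin on the work surface. World frame = base frame: x ahead of the robot, y to its left, z up, the work surface at z = 0. Lengths are in m, angles in degrees, forces in N, time in s.
With the tool pointing down it reaches from about 0.3 to 0.75 m from the base axis. Payload 8.5 kg.
Tool frame: the origin (TCP) lies at the very end of the fingers, on their centre line; the grasp point (between the pads) lies 19 mm behind it; z points along the fingers, y is the line along which they close (so a half turn about z gives the same grasp; the last joint's range is limited). The gripper opens to 85 mm and grips with 20 to 120 N. Pads are 22 mm wide; open, the fingers measure 114 mm over their backs; the gripper's body (76 mm by 85 mm) begins 54 mm behind the grasp point. The pads swing forward as they close: fully open they stand 13 mm farther back than shut.
Start: joints at [-76.564, 21.807, 74.336, -0, 83.858, -12.336], TCP at [0.239, -0.495, 0.207] pointing down, gripper open.
Joint ranges: [-178.18, 178.18], [-50.72, 133.34], [12.68, 142.11], [-81.47, 261.47], [9.98, 163.14], [-165.26, 165.26]. Speed limits (degrees/s): [136.94, 136.94, 180, 180, 180, 180].

## Interface

Orientations are given as a 3x3 rotation matrix whose columns are the frame's x, y, z axes.
In Python, from rig import env, optics, spotter gives the robot as it stands.
- The arm moves only by the shell command python3 -m crank 'ROWS' [FORCE]. ROWS is JSON, one flat list of numbers, 5 for each row, row after row: the finger opening in cm, from 0 to 8.54, then the shift along the tool's x, y, z in cm, then the turn about the tool's z in rad. A call has exactly 8 rows; each row shifts and turns the commanded pose from where the row before left it, along the tool's axes as they then stand; what a row does not reach is not made up. A row lasts 1/12 s, in which the tool goes at most 41.7 mm and 7.16 degrees, less where a joint would pass 70% of its speed; a pose out of reach is approached as far as the arm can. A call is refused whole if a number of a shift passes 4.17 or a number of a turn 0.125, either way. A call with a gripper value outside its range is refused whole. The fingers move at their own pace and stop on an object; FORCE is the grip in N (left out, the last holds). Time passes only in rows, so rows that do not move let the fingers close, or fill a call up. It gives the time, the measured TCP pose, the force, the opening and the grip force at its end, in the units of the state.
- env.observe(): the state, without advancing time (a new reading comes with each control period).
- optics.get_image(name): name is "side" or "top"; returns a dict with "color" (384x512x3 uint8, red, green, blue), "intrinsics" (3x3 intrinsics, pixels), "distortion" ([k1, k2, p1, p2, k3] as OpenCV has them; the pictures are not rectified), "pose" (4x4, takes a point from camera to world coordinates). Camera axes: x right, y up, looking along -z (the intrinsics and any distortion apply to the point x, -y, -z); pixel columns grow to the right and rows downward; lengths in m; the calibration is good to about 2 mm. A picture is of the moment at which its call begins. There is no depth.
- env.close_job(): hands the job in; it is judged then, once.
Trained networks look in a picture, given as the dict that the camera call returned (one of the last four; its "shot" number tells which), for a name from the list of things; names that differ only in an ending like _2 or _b are one class to them, and where a whole thing is asked for, a point or a joint stands for the part that bears it (a point fixed in the world has none). Each returns a list of dicts, best first, with "score" (0 to 1); they miss things now and then, are a little off and sometimes report something else, mostly with a low value. They report only what shows in the picture. A call takes as long as a camera call. They do not tell look-alikes from the thing itself.
- spotter.look_for(picture, query): "at" ([column, row] as shares, 0 to 1, of the picture: columns of its width, rows of its height, amid what is visible of it).
The state is a dict: "time_s": time; "q": joint angles; "qvel": joint speeds; "joint_efforts": joint torques, N m; "position": TCP position; "tool_rot": TCP orientation; "ft_force": force on the tool from outside, world axes, zero at the start; "wrist_torque": the same for the moment, N m; "grip_width": finger opening in m; "gripper_force": force on a finger pad.
Only numpy, scipy, OpenCV 4.12 (cv2) and the standard library are available. Lean on these libraries where they do the work, as an engineer would, in place of code of your own. Each camera call takes 0.05 s, during which the arm holds its last target. There are 200 camera calls.

## Working session

There is one attempt and no reset: what is moved stays moved. The work goes in short steps, Python scripts to look and compute and a shell command to move; the robot and the scene stay as the last step left them, time stands still between calls to the robot, and variables do not carry over. Pictures are saved under pics/ and viewed, at most 10 in all, crops included, and the job is handed in when it is done.

```bash
mkdir -p pics; ls; cat > h.py <<'E'
import numpy as np, cv2
from rig import env, optics, spotter
def ray(pic,uv):
    K=np.array(pic["intrinsics"]);D=np.array(pic["distortion"]);P=np.array(pic["pose"])
    p=cv2.undistortPoints(np.array([[uv]],float),K,D)[0,0]
    d=P[:3,:3]@np.array([p[0],-p[1],-1]);return P[:3,3],d
def at_z(pic,uv,z):
    o,d=ray(pic,uv);return o+d*(z-o[2])/d[2]
def proj(pic,X):
    K=np.array(pic["intrinsics"]);D=np.array(pic["distortion"]);P=np.array(pic["pose"])
    c=(np.atleast_2d(X)-P[:3,3])@P[:3,:3];c=c*[1,-1,-1]
    return cv2.projectPoints(c,np.zeros(3),np.zeros(3),K,D)[0][:,0]
def save(pic,name,crop=None,s=1):
    im=pic["color"][:,:,::-1]
    if crop: a,b,c,d=crop; im=im[b:d,a:c]
    cv2.imwrite("pics/"+name,cv2.resize(im,None,fx=s,fy=s,interpolation=cv2.INTER_CUBIC))
E
python3 - <<'E'
from h import *
ims=[]
for n in("top","side"):
    p=optics.get_image(n);save(p,n+"0.png");ims.append(p["color"])
    print(n,np.round(p["pose"],3).tolist(),np.round(p["intrinsics"],1).tolist())
    for q in("lid_grip","caddy","ring","other_caddy"):
        for r in spotter.look_for(p,q)[:4]:
            print(q,round(r["score"],2),np.round(np.array(r["at"])*[512,384],1))
print(env.observe())
E
```

```text
pics
top [[-0.014, 0.998, -0.066, 0.528], [-1.0, -0.014, 0.003, 0.02], [0.002, 0.066, 0.998, 1.003], [0.0, 0.0, 0.0, 1.0]] [[397.1, 0.0, 255.4], [0.0, 397.1, 193.4], [0.0, 0.0, 1.0]]
lid_grip 0.79 [197.8 253.3]
lid_grip 0.66 [207.4 194.7]
lid_grip 0.62 [180.5 137.2]
caddy 0.66 [222.6 190.5]
ring 0.89 [217.7 197.7]
other_caddy 0.82 [328.4 212.7]
side [[-0.85, 0.402, -0.341, 0.258], [-0.527, -0.653, 0.543, 0.539], [-0.004, 0.641, 0.767, 0.863], [0.0, 0.0, 0.0, 1.0]] [[471.8, 0.0, 252.6], [0.0, 471.8, 204.3], [0.0, 0.0, 1.0]]
lid_grip 0.78 [222.2 246.9]
lid_grip 0.77 [146.4 271.2]
caddy 0.72 [222.8 267.6]
ring 0.73 [226.  266.4]
other_caddy 0.75 [310.1 191. ]
{'time_s': 0.5, 'q': array([-7.65655162e+01,  2.18085151e+01,  7.43403918e+01,  6.05627800e-05,
        8.38573281e+01, -1.23358419e+01]), 'qvel': array([-0.08766026, -0.01878047,  0.02509028,  0.04015568,  0.02615776,
       -0.10545766]), 'joint_efforts': array([-1.74131463e-03, -4.48036301e+01, -2.31333894e+01, -2.19752383e-04,
        8.27445983e-04,  3.68822498e-06]), 'position': array([ 0.23910713, -0.49525377,  0.2070775 ]), 'tool_rot': array([[ 9.00544112e-01,  4.34764651e-01, -2.42607947e-05],
       [ 4.34764651e-01, -9.00544106e-01,  1.06088431e-04],
       [ 2.42755839e-05, -1.06085048e-04, -9.99999994e-01]]), 'ft_force': array([ 0.43490623,  0.30169768, -0.94682043]), 'wrist_torque': array([-0.00562272,  0.00738436,  0.0707568 ]), 'gripper_force': 0.0, 'grip_width': 0.08541823968734262}
```

```bash
python3 - <<'E'
import cv2,numpy as np
a=cv2.imread("pics/top0.png")[100:300,130:390];b=cv2.imread("pics/side0.png")[120:330,110:370]
cv2.imwrite("pics/tz.png",cv2.resize(a,None,fx=3,fy=3,interpolation=cv2.INTER_CUBIC))
cv2.imwrite("pics/sz.png",cv2.resize(b,None,fx=2.8,fy=2.8,interpolation=cv2.INTER_CUBIC))
E
```

```text
(no output)
```

View pics/tz.png

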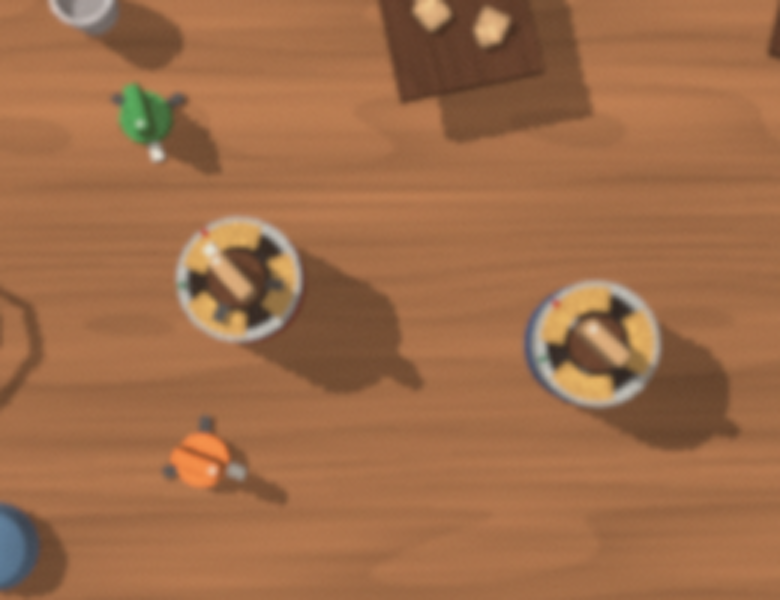

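View pics/sz.png

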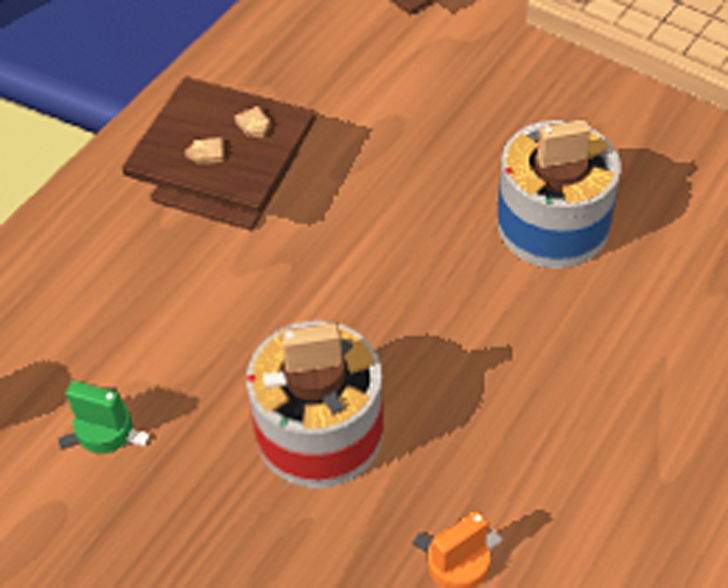

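The top picture shows the red caddy at about pixel (210,193), red dot at (199,177), green dot at (191,195). The fin points up-left, so the lid x is close to the caddy x. The blue caddy is at (328,214), to the right. The side picture agrees: the white ear is at (207,256), the red dot at (200,255) and the green dot at (211,271).

```bash
cat > m.py <<'E'
from h import *
def blob(pic,c,r,f):
    im=pic["color"].astype(float);v,u=np.mgrid[:384,:512]
    w=f(im[...,0],im[...,1],im[...,2])*(np.hypot(u-c[0],v-c[1])<r);w=np.clip(w,0,None)
    return np.array([(w*u).sum(),(w*v).sum()])/w.sum(),w
red=lambda R,G,B:(R-np.maximum(G,B)-70)*(R>110)*(abs(G-B)<60)
green=lambda R,G,B:G-np.maximum(R,B)-8
white=lambda R,G,B:(np.minimum(np.minimum(R,G),B)-185)
E
python3 - <<'E'
from m import *
t=optics.get_image("top");s=optics.get_image("side")
for p,cs in((t,dict(red=((199,177),4),green=((191,195),4),white=((199.7,183.7),5))),(s,dict(red=((199.6,255.4),4),green=((211,270.7),4),white=((207.5,255.7),5)))):
    for k,(c,r) in cs.items():
        uv,w=blob(p,c,r,globals()[k]);z=.084 if k=="white" else .08
        print(k,np.round(uv,1),(w>0).sum(),np.round(at_z(p,uv,z)*1e3,1))
# rim ellipse in top
im=t["color"];hsv=cv2.cvtColor(im,cv2.COLOR_RGB2HSV)
v,u=np.mgrid[:384,:512];d=np.hypot(u-209.7,v-193)
m=(hsv[...,1]<60)&(hsv[...,2]>120)&(d>16)&(d<24)
pts=np.array([at_z(t,(a,b),.08)[:2] for b,a in np.argwhere(m)])
A=np.c_[2*pts,np.ones(len(pts))];x=np.linalg.lstsq(A,(pts**2).sum(1),rcond=None)[0]
print("rim",m.sum(),x[:2]*1e3,np.sqrt(x[2]+x[:2]@x[:2])*1e3)
hs=cv2.cvtColor(s["color"],cv2.COLOR_RGB2HSV);v,u=np.mgrid[:384,:512]
# side zoom
save(t,"t2.png",(182,166,238,222),10);save(s,"s2.png",(192,228,252,296),9)
E
```

```text
red [197.9 177.4] 3 [627.9 151.2  80. ]
green [190.4 194.6] 4 [587.9 168.9  80. ]
white [199.5 182.8] 6 [614.8 146.9  84. ]
red [199.1 254.8] 16 [628.2 152.1  80. ]
green [210.9 270.2] 10 [587.3 169.1  80. ]
white [207.4 254.9] 27 [612.  145.5  84. ]
rim 188 [591.57829447 124.31502365] 44.804619460986515
```

```bash
python3 -c "
import cv2,numpy as np
a=cv2.imread('pics/t2.png');b=cv2.imread('pics/s2.png')
b=cv2.resize(b,(400,453));a=cv2.resize(a,(400,400));a=cv2.copyMakeBorder(a,0,53,0,0,0)
cv2.imwrite('pics/both.png',np.hstack([a,b]))"
```

```text
(no output)
```

View pics/both.png

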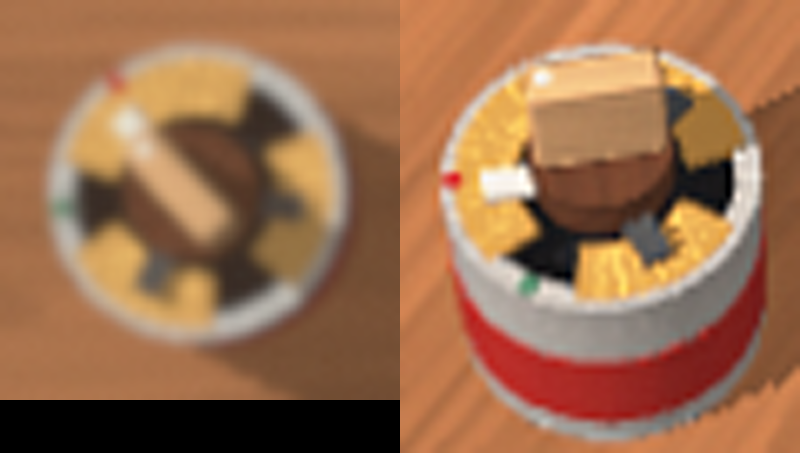

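```bash
python3 - <<'E'
from h import *
from scipy.optimize import least_squares
t=optics.get_image("top");s=optics.get_image("side")
T=lambda x,y:(x/7.143+182-.5+.07,y/7.143+166-.43);S=lambda x,y:((x-400)/6.667+192-.43,y/6.667+228-.43)
L=[]
for n,p,uv,z in[("dotT",t,T(143,150),.133),("finT",t,T(176,185),.133),("e0T",t,T(126,123),.084),("e110T",t,T(154,274),.084),("e220T",t,T(287,206),.084),
 ("e0S",s,S(507,184),.084),("e110S",s,S(650,238),.084),("e220S",s,S(682,104),.084),("dotS",s,S(541,77),.133),("fin bl",s,S(524,69),.133),("br",s,S(657,49),.133),("fr",s,S(667,82),.133),("fl",s,S(530,103),.133)]:
    X=at_z(p,uv,z)*1e3;L.append(X);print(n,np.round(X[:2],1))
L=np.array(L)
f=lambda v:np.r_[[ (L[i,:2]-v[:2]-v[3]*np.array([np.cos(a),np.sin(a)])) for i,a in [(k,v[2]+np.radians(d)) for k,d in((2,0),(3,110),(4,220),(5,0),(6,110),(7,220))]]].ravel()
r=least_squares(f,[591,124,.7,29]);print(r.x,np.degrees(r.x[2]),np.round(r.fun,1))
print("fin centre side",L[9:].mean(0), np.degrees([np.arctan2(*(L[9]-L[10])[1::-1]),np.arctan2(*(L[12]-L[11])[1::-1])]))
# caddy fit
D=[(627.9,151.2,0),(628.2,152.1,0),(587.9,168.9,60),(587.3,169.1,60)]
g=lambda v:np.r_[[ (x-v[0]-45*np.cos(v[2]+np.radians(d)),y-v[1]-45*np.sin(v[2]+np.radians(d))) for x,y,d in D]].ravel()
r=least_squares(g,[591,124,.6]);print(r.x,np.degrees(r.x[2]),np.round(r.fun,1))
E
```

```text
dotT [601.7 135.6]
finT [590.8 125.5]
e0T [614.8 147.6]
e110T [565.5 138.8]
e220T [587.   95.4]
e0S [611.3 145.8]
e110S [564.6 139.2]
e220S [582.9  94.1]
dotS [602.  135.4]
fin bl [607.7 135.7]
br [579.2 109.7]
fr [570.4 117.9]
fl [599.4 144.5]
[590.48366055 125.30955223   0.72738709  30.33828037] 41.67621059330952 [ 1.6  2.2  1.7 -0.9  0.9  0.1 -1.9  0.3  0.8 -0.5 -3.2 -1.2]
fin centre side [589.18302067 126.96852129 133.        ] [42.33957969 42.46961134]
[592.46282876 124.50944898   0.64200743] 36.78431591968458 [-0.6 -0.3 -0.3  0.6  0.8 -0.3  0.2 -0.1]
```

Lid axis is about (590,126) mm at 42°, and the caddy is (592,124) mm at 36.5°. So the lid sits about +6° ahead and needs about 54° ccw, which fits the stated 35–70°. Now I'll move over it.

```bash
python3 -m crank '[8.5,3.2,-2.2,0,0, 8.5,3.2,-2.2,0,0, 8.5,3.2,-2.2,0,0, 8.5,3.2,-2.2,0,0, 8.5,3.2,-2.2,0,0, 8.5,3.2,-2.2,0,0, 8.5,3.2,-2.2,0,0, 8.5,3.2,-2.2,0,0]' 30
python3 -m crank '[8.5,3.2,-2.2,0,0, 8.5,3.2,-2.2,0,0, 8.5,3.2,-2.2,0,0, 8.5,3.2,-2.2,0,0, 8.5,3.2,-2.2,0,0, 8.5,0,0,0,-0.1, 8.5,0,0,0,-0.1, 8.5,0,0,0,-0.088]'
cat > go.py <<'E'
from h import *
import sys
# target x y (mm) z, angle -> tool-frame shift cm, turn
x,y,z,a=map(float,sys.argv[1:5]);o=env.observe();R=np.array(o["tool_rot"]);p=np.array(o["position"])*1e3
ang=np.degrees(np.arctan2(R[1,0],R[0,0]))
print("t",o["time_s"],"pos",p.round(1),"ang",ang.round(2),"shift cm",(R.T@(np.array([x,y,z])-p)/10).round(2),"turn",round(-np.radians(a-ang),3),"F",o["ft_force"].round(1),"M",o["wrist_torque"].round(2),"w",o["grip_width"],"gf",o["gripper_force"],"tilt",R[:2,2].round(4),"q",o["q"].round(1))
E
python3 go.py 590 126 160 42.3
```

```text
time_s: 1.37
position: [0.3937, -0.2237, 0.2073]
tool_rot: [[0.901, 0.435, 0.0], [0.435, -0.901, -0.0], [0.0, 0.001, -1.0]]
ft_force: [0.3, -0.4, -0.4]
grip_width: 0.0849
gripper_force: 0.0
time_s: 2.03
position: [0.4896, -0.056, 0.207]
tool_rot: [[0.735, 0.678, -0.0], [0.678, -0.735, -0.0], [-0.0, -0.0, -1.0]]
ft_force: [-0.3, 0.4, -0.7]
grip_width: 0.0849
gripper_force: 0.0
t 2.0333 pos [489.6 -56.  207. ] ang 42.66 shift cm [19.72 -6.58  4.7 ] turn 0.006 F [-0.3  0.4 -0.7] M [ 0.03 -0.   -0.05] w 0.0849230291569722 gf 0.0 tilt [-0.0001 -0.    ] q [-20.3  16.1  83.1  -0.   80.9  27. ]
```

```bash
python3 -m crank '[8.5,3.3,-1.1,0,0, 8.5,3.3,-1.1,0,0, 8.5,3.3,-1.1,0,0, 8.5,3.3,-1.1,0,0, 8.5,3.3,-1.1,0,0, 8.5,3.2,-1.1,0,0, 8.5,0,0,2.0,0, 8.5,0,0,2.0,0]' 30
python3 go.py 590 126 103 42.3
python3 - <<'E'
from h import *
t=optics.get_image("top");s=optics.get_image("side")
a=cv2.resize(t["color"][150:240,165:255],(400,400),interpolation=2);b=cv2.resize(s["color"][200:300,180:280],(400,400),interpolation=2)
cv2.imwrite("pics/c1.png",np.hstack([a,b])[:,:,::-1])
E
```

```text
time_s: 2.7
position: [0.5917, 0.1263, 0.167]
tool_rot: [[0.738, 0.675, 0.002], [0.675, -0.738, 0.0], [0.002, 0.002, -1.0]]
ft_force: [0.8, 0.2, -0.9]
grip_width: 0.0848
gripper_force: 0.0
t 2.7 pos [591.7 126.3 167. ] ang 42.43 shift cm [-0.16 -0.1   6.4 ] turn 0.002 F [ 0.8  0.2 -0.9] M [ 0.01 -0.07 -0.12] w 0.08477670906800967 gf 0.0 tilt [0.0024 0.0001] q [ 0.8 29.  69.1  0.  81.8 48.4]
```

View pics/c1.png

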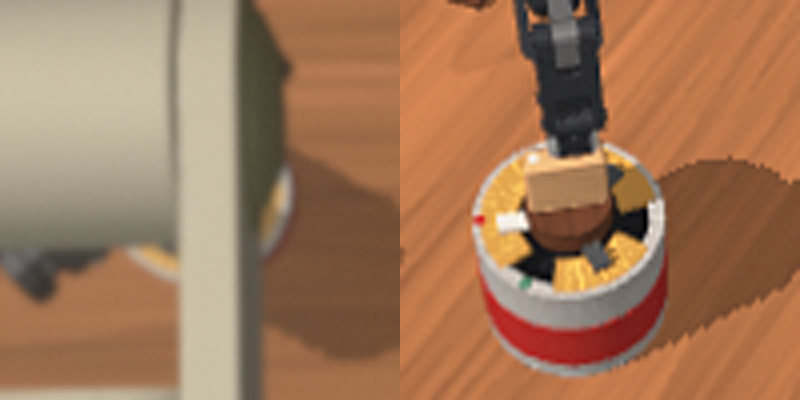

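The side picture shows the gripper centred over the fin at (565,180), lined up with it. I'll go down and close.

```bash
python3 -m crank '[8.5,-0.15,-0.1,2.0,0, 8.5,0,0,2.0,0, 8.5,0,0,1.4,0, 8.5,0,0,1.0,0, 8.5,0,0,0,0, 5,0,0,0,0, 3,0,0,0,0, 1,0,0,0,0]' 30
python3 go.py 590 126 103 42.3
python3 -m crank '[1,0,0,0,0, 1,0,0,0,0, 1,0,0,0,0, 1,0,0,0,0, 1,0,0,0,0, 1,0,0,0,0, 1,0,0,0,0, 1,0,0,0,0]' 
python3 go.py 590 126 103 42.3
```

```text
time_s: 3.47
position: [0.5896, 0.1242, 0.1044]
tool_rot: [[0.74, 0.673, 0.002], [0.673, -0.74, 0.0], [0.002, 0.001, -1.0]]
ft_force: [-0.0, -0.3, 0.3]
grip_width: 0.051
gripper_force: 0.0
t 3.4667 pos [589.6 124.2 104.4] ang 42.27 shift cm [ 0.15 -0.11  0.14] turn -0.001 F [-0.  -0.3  0.3] M [ 0.01  0.03 -0.02] w 0.05099365543843628 gf 0.0 tilt [0.0021 0.    ] q [ 0.6 31.9 74.8 -0.  73.1 48.4]
time_s: 4.13
position: [0.5892, 0.1241, 0.1035]
tool_rot: [[0.74, 0.673, 0.001], [0.673, -0.74, -0.0], [0.0, 0.001, -1.0]]
ft_force: [0.9, -1.7, 4.9]
grip_width: 0.0123
gripper_force: 33.3
t 4.1333 pos [589.2 124.1 103.5] ang 42.27 shift cm [ 0.18 -0.08  0.05] turn -0.0 F [ 0.9 -1.7  4.9] M [-0.22  0.05  0.  ] w 0.012347822066700593 gf 33.33326697349548 tilt [ 0.0007 -0.0002] q [ 0.6 32.  74.9 -0.  73.1 48.4]
```

```bash
python3 -m crank '[1,0.08,0.14,0,-0.118, 1,0.08,0.14,0,-0.118, 1,0,0,0,-0.118, 1,0,0,0,-0.118, 1,0,0,0,-0.118, 1,0,0,0,-0.118, 1,0,0,0,-0.118, 1,0,0,0,-0.118]' 
python3 -m crank '[1,0,0,0,0, 1,0,0,0,0, 1,0,0,0,0, 1,0,0,0,0, 1,0,0,0,0, 1,0,0,0,0, 1,0,0,0,0, 1,0,0,0,0]' 
python3 go.py 592.2 123 91 96.5
python3 - <<'E'
from h import *
s=optics.get_image("side");save(s,"s3.png",(180,220,260,300),7)
E
```

```text
time_s: 4.8
position: [0.5919, 0.1237, 0.1029]
tool_rot: [[-0.117, 0.993, -0.001], [0.993, 0.117, 0.001], [0.001, -0.001, -1.0]]
ft_force: [-0.2, -0.4, -0.6]
grip_width: 0.0125
gripper_force: 32.7
time_s: 5.47
position: [0.5921, 0.1234, 0.1031]
tool_rot: [[-0.11, 0.994, 0.0], [0.994, 0.11, -0.0], [-0.0, 0.0, -1.0]]
ft_force: [-0.3, 0.1, -0.8]
grip_width: 0.0129
gripper_force: 32.7
t 5.4667 pos [592.1 123.4 103.1] ang 96.34 shift cm [-0.04  0.    1.21] turn -0.003 F [-0.3  0.1 -0.8] M [-0.05  0.07 -0.03] w 0.012930925813344096 gf 32.727561593055725 tilt [ 0. -0.] q [ 0.6 32.3 74.4 -0.  73.3 -5.8]
```

View pics/s3.png

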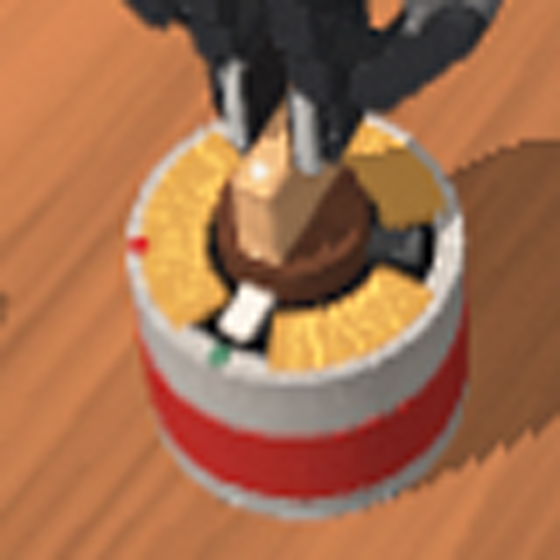

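The white ear is at (245,313) in the crop, over the green-dot notch, and another ear at (400,243) is over its own notch. I'll check the ear's bearing numerically, then lower.

```bash
python3 - <<'E'
from m import *
s=optics.get_image("side")
for dz in(.084,):
    uv,w=blob(s,(180+245/7,220+313/7),5,white);X=at_z(s,uv,.084)*1e3;d=X[:2]-[592.2,124.4]
    print(uv,(w>0).sum(),X,np.hypot(*d),np.degrees(np.arctan2(d[1],d[0])))
for r in((180+400/7,220+243/7),):
    X=at_z(s,r,.084)*1e3;d=X[:2]-[592.2,124.4];print(X,np.hypot(*d),np.degrees(np.arctan2(d[1],d[0]))%360)
E
```

```text
[214.52930884 264.14523185] 27 [587.62423686 155.91198242  84.        ] 31.842466051263962 98.26200771474359
[562.10229107 114.06360221  84.        ] 31.823155125732104 198.95390967555548
```

```bash
python3 -m crank '[1,0,0,0.2,0, 1,0,0,0.2,0, 1,0,0,0.2,0, 1,0,0,0.1,0, 1,0,0,0,0, 1,0,0,0,0, 1,0,0,0,0, 1,0,0,0,0]' 
python3 go.py 592.2 123 91 96.5
```

```text
time_s: 6.23
position: [0.5922, 0.1234, 0.0962]
tool_rot: [[-0.111, 0.994, 0.0], [0.994, 0.111, 0.0], [0.0, 0.0, -1.0]]
ft_force: [1.5, -0.2, -0.8]
grip_width: 0.0128
gripper_force: 32.7
t 6.2333 pos [592.2 123.4  96.2] ang 96.36 shift cm [-0.04 -0.    0.52] turn -0.002 F [ 1.5 -0.2 -0.8] M [ 0.    0.07 -0.03] w 0.012849762636182836 gf 32.72485613822937 tilt [0.0001 0.    ] q [ 0.6 32.7 74.9  0.  72.4 -5.8]
```

```bash
python3 -m crank '[1,0,0,0.2,0, 1,0,0,0.2,0, 1,0,0,0.1,0, 1,0,0,0,0, 1,0,0,0,0, 1,0,0,0,0, 1,0,0,0,0, 1,0,0,0,0]' 
python3 go.py 592.2 123 91 96.5
```

```text
time_s: 6.9
position: [0.5921, 0.1234, 0.0912]
tool_rot: [[-0.111, 0.994, 0.0], [0.994, 0.111, 0.0], [0.0, 0.0, -1.0]]
ft_force: [0.4, 0.1, -0.5]
grip_width: 0.0125
gripper_force: 32.7
t 6.9 pos [592.1 123.4  91.2] ang 96.36 shift cm [-0.05  0.    0.02] turn -0.002 F [ 0.4  0.1 -0.5] M [-0.02  0.02  0.03] w 0.012487167097889738 gf 32.72894203662872 tilt [0.0002 0.    ] q [ 0.6 33.  75.3  0.  71.7 -5.8]
```

Lid is down 12 mm with no contact. Now turn clockwise, first 50°.

```bash
python3 -m crank '[1,0,0,0,0.11, 1,0,0,0,0.11, 1,0,0,0,0.11, 1,0,0,0,0.11, 1,0,0,0,0.11, 1,0,0,0,0.11, 1,0,0,0,0.11, 1,0,0,0,0.11]' 
python3 -m crank '[1,0,0,0,0.04, 1,0,0,0,0.04, 1,0,0,0,0.03, 1,0,0,0,0.03, 1,0,0,0,0, 1,0,0,0,0, 1,0,0,0,0, 1,0,0,0,0]' 
python3 go.py 592.2 124.4 91 36.5
```

```text
time_s: 7.57
position: [0.5921, 0.1234, 0.0912]
tool_rot: [[0.699, 0.715, 0.0], [0.715, -0.699, -0.0], [0.0, 0.0, -1.0]]
ft_force: [0.1, 0.4, -0.8]
grip_width: 0.0125
gripper_force: 32.7
time_s: 8.23
position: [0.592, 0.1235, 0.0911]
tool_rot: [[0.788, 0.615, -0.0], [0.615, -0.788, 0.0], [-0.0, -0.0, -1.0]]
ft_force: [-0.3, 1.5, -0.8]
grip_width: 0.0125
gripper_force: 32.7
t 8.2333 pos [592.  123.5  91.1] ang 37.96 shift cm [ 0.07 -0.06  0.01] turn 0.025 F [-0.3  1.5 -0.8] M [0.2  0.09 0.03] w 0.012547580279695408 gf 32.741442918777466 tilt [-0.0002  0.0001] q [ 0.6 33.  75.3  0.  71.7 52.6]
```

```bash
python3 -m crank '[1,0,0,0,0.02, 1,0,0,0,0.01, 1,0,0,0,0.01, 1,0,0,0,0, 1,0,0,0,0, 1,0,0,0,0, 1,0,0,0,0, 1,0,0,0,0]' 
python3 go.py 592.2 124.4 91 36.5|cut -c1-200
python3 -m crank '[1,0,0,0,0.02, 1,0,0,0,0.02, 1,0,0,0,0.01, 1,0,0,0,0, 1,0,0,0,0, 1,0,0,0,0, 1,0,0,0,0, 1,0,0,0,0]' 
python3 go.py 592.2 124.4 91 36.5|cut -c1-200
```

```text
time_s: 8.9
position: [0.592, 0.1235, 0.0911]
tool_rot: [[0.813, 0.583, -0.0], [0.583, -0.813, 0.0], [-0.0, -0.0, -1.0]]
ft_force: [-2.3, 1.8, -0.8]
grip_width: 0.0126
gripper_force: 32.8
t 8.9 pos [592.  123.5  91.1] ang 35.63 shift cm [ 0.07 -0.06  0.01] turn -0.015 F [-2.3  1.8 -0.8] M [0.52 0.41 0.26] w 0.012591942963335434 gf 32.82907247543335 tilt [-0.0003  0.0001] q [ 0.6 33.  7
time_s: 9.57
position: [0.5919, 0.1235, 0.091]
tool_rot: [[0.841, 0.541, -0.0], [0.541, -0.841, 0.0], [-0.0, -0.0, -1.0]]
ft_force: [-4.8, 3.0, -0.7]
grip_width: 0.0126
gripper_force: 34.7
t 9.5667 pos [591.9 123.5  91. ] ang 32.77 shift cm [ 0.07 -0.06  0.  ] turn -0.065 F [-4.8  3.  -0.7] M [0.65 0.76 0.66] w 0.012570013734065588 gf 34.662512943432375 tilt [-0.0004  0.0001] q [ 0.6 33
```

The turning moment rises (0.03, then 0.26, then 0.66 N m), so the lid is against the stop. I'll ease off the twist, lower the last millimetre, release and retreat.

```bash
python3 -m crank '[1,0,0,0.05,-0.02, 1,0,0,0.05,-0.015, 1,0,0,0,0, 1,0,0,0,0, 2.0,0,0,0,0, 3.0,0,0,0,0, 5,0,0,0,0, 5,0,0,0,0]'
python3 -m crank '[6,0,0,0,0, 6,0,0,0,0, 6,0,0,0,0, 6,0,0,-0.5,0, 6,0,0,-1.5,0, 6,0,0,-2.5,0, 6,0,0,-3,0, 6,0,0,-3,0]'
python3 -m crank '[6,-3,3,0,0, 6,-3,3,0,0, 6,-3,3,0,0, 6,-3,3,0,0, 6,-3,3,0,0, 6,-3,3,0,0, 6,0,0,0,0, 6,0,0,0,0]'
python3 - <<'E'
from m import *
t=optics.get_image("top");s=optics.get_image("side")
a=cv2.resize(t["color"][165:222,181:238],(400,400),interpolation=2);b=cv2.resize(s["color"][230:300,190:260],(400,400),interpolation=2)
cv2.imwrite("pics/c4.png",np.hstack([a,b])[:,:,::-1])
E
```

```text
time_s: 10.23
position: [0.5926, 0.123, 0.0902]
tool_rot: [[0.822, 0.57, 0.001], [0.57, -0.822, -0.0], [0.001, 0.001, -1.0]]
ft_force: [0.3, 0.3, -0.4]
grip_width: 0.0498
gripper_force: 0.0
time_s: 10.9
position: [0.5918, 0.1234, 0.1965]
tool_rot: [[0.821, 0.57, -0.001], [0.57, -0.821, -0.0], [-0.001, -0.0, -1.0]]
ft_force: [1.1, -0.3, -0.1]
grip_width: 0.0603
gripper_force: 0.0
time_s: 11.57
position: [0.5474, -0.1246, 0.1954]
tool_rot: [[0.824, 0.567, 0.0], [0.567, -0.824, -0.0], [0.0, 0.0, -1.0]]
ft_force: [0.3, 0.0, -1.0]
grip_width: 0.0598
gripper_force: 0.0
```

View pics/c4.png

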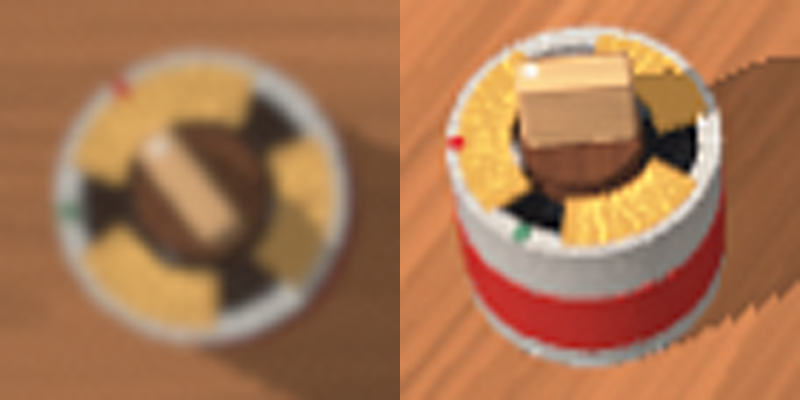

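The lid is down, with all ears under the ring and the fin pointing near the red dot. I'll check its angle from the fin's top edges.

```bash
python3 - <<'E'
from h import *
s=optics.get_image("side");t=optics.get_image("top")
f=lambda x,y:at_z(s,((x-400)/5.714+189.6,y/5.714+229.6),.12)[:2]*1e3
P=[f(517,60),f(630,53),f(634,87),f(519,97),f(529,70)]
print(np.round(P,1).tolist(),np.mean(P[:4],0))
for a,b in((P[0],P[1]),(P[3],P[2]),(P[4],np.mean(P[:4],0))): print(np.degrees(np.arctan2(*(a-b)[::-1])))
for th in (31.8,36.8,41.8):
    u=np.array([np.cos(np.radians(th)),np.sin(np.radians(th))]);n=np.array([-u[1],u[0]])
    C=np.mean(P[:4],0);X=[np.r_[C+a*u+b*n,120]/1e3 for a,b in((20,-7),(-20,-7),(-20,7),(20,7))]
    uv=proj(s,X);print(th,np.round((uv-[189.6,229.6])*5.714+[400,0],0).tolist())
im=s["color"][230:260,205:236];cv2.imwrite("pics/s5.png",cv2.resize(im,None,fx=18,fy=18,interpolation=2)[:,:,::-1])
E
```

```text
[[611.1, 132.9], [580.1, 110.3], [571.2, 121.3], [601.8, 145.0], [605.3, 134.1]] [591.05759016 127.34340836]
36.12475180783296
37.8445521278141
25.499475134164822
31.8 [[517.0, 57.0], [635.0, 57.0], [634.0, 91.0], [515.0, 91.0]]
36.8 [[515.0, 62.0], [633.0, 53.0], [635.0, 87.0], [516.0, 95.0]]
41.8 [[514.0, 66.0], [631.0, 49.0], [637.0, 82.0], [519.0, 99.0]]
```

View pics/s5.png

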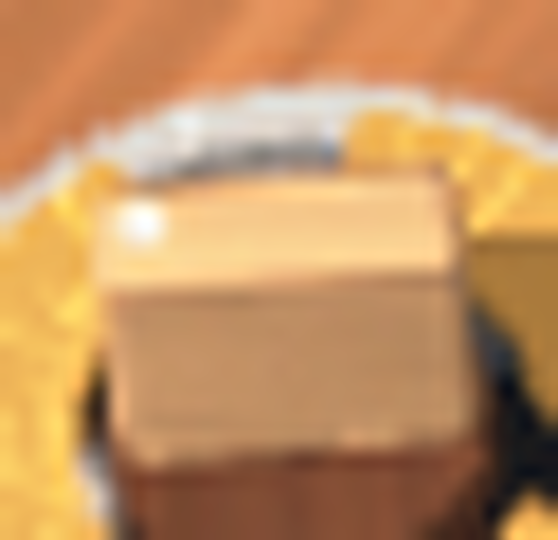

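The fin's front edge slopes −3.8°, from (112,295) to (460,272). That matches a lid angle of about 36.8°, the same as the caddy's, so the lid is fully home.

```bash
python3 -c "
from rig import env
print(env.close_job())"
```

```text
the job is handed in; nothing more can be done
None
```

The red caddy's lid was turned back until it dropped through the notches, then screwed clockwise to its stop and released. It measures within about 1° of the caddy's x axis; the blue caddy was not touched, and the job is handed in with no verdict returned.

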